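# Set the nest's side stop and hold a manifold block home in its corner

## Task

First turn the locating nest's knob clockwise until its pointer stands at the brass index tab on the dial, which brings the side stop to its place for this manifold block. Then pick up the block, set it upright and flat on the nest's plate, long side along the side stop and short end to the fixed end stop, and press it fully home against both stops at once. Finish while still holding it pressed into the corner, ready for clamping, with the pointer still at the tab and the loose wrench, hole strip and fitting left where they are.

Things in the scene. Friction and masses are not known exactly. Their poses are not given: they have to be found in the camera images.
- nest: locating nest fixed to the bench: dark steel plate 200 (x) by 210 (y) by 12 mm thick. Origin at the centre of its underside, at bench level; +x points to the end stop, +y to the knob. An aluminium slide housing 80 by 72 mm, centred at y +65 mm, top 38 mm above the bench, carries a steel dial disc 68 mm wide. The block goes on the clear plate in the corner between the two stops.
- clamp_tip (a point): rubber tip of a small push clamp on the nest, drawn back and not used. The clamp reaches 100 mm from here towards the nest's -x, is 34 mm wide and up to 53 mm above the bench. 35 mm clear of the block's place.
- end_stop: fixed steel bar, 16 (x) by 90 mm (y), its top 12 mm above the plate (24 mm above the bench). Its origin lies over the nest's origin, on the plate; axes as the nest's. The block's short end touches its flat face at x = +55 mm, which looks to the nest's -x and runs from y -90 to 0 mm.
- side_stop: sliding steel bar along the nest's x, 80 by 11 mm, top 12.5 mm above the plate. The knob drives it by a rack 10 mm towards the nest's -y per radian; it holds against a push of 25 N. Origin on the plate, at the middle of the face that the block's long side touches; the face looks to -y and is at y = -6 mm minus 10 mm per radian of knob value.
- side_stop_face (a point): the middle of the side stop's touching face, 6.5 mm above the plate; axes as the nest's.
- knob (a joint): knob angle, 0 to 2.4 rad; grows as the knob turns clockwise seen from above. At 0 the pointer is 1.2 rad counter-clockwise from the nest's +x, so the pointer's direction in the nest frame is 1.2 minus the value. Stiff dry friction, 0.3 N m; it stays where it is left.
- knob_grip (a point): point on the knob's vertical axis, 61 mm above the bench, mid-height of its black grip bar; its x axis runs along the bar to the pointer end (white line). The bar is 42 mm long (x), 12 mm thick (y), and stands from 47 to 71 mm above the bench on a 44 mm wide round skirt; grip it across the 12 mm. The dial beneath is 41 mm above the bench.
- index: small brass index tab clipped to the dial's rim, fixed. Origin on the dial's axis, 44 mm above the bench; its x axis points to the tab, 5 mm wide, 27 to 38 mm out, top 45 mm above the bench. The knob is set when its pointer lies in this direction.
- block_center (a point): centre of the manifold block: loose aluminium block with round port mouths, 60 (x, long) by 40 (y) by 50 mm high (z), about 0.3 kg, smooth ground faces (they slide easily on the nest), standing on the bench; this point is 25 mm above its underside. Either end may go to the end stop. Fingers on its 40 mm width must stay above the 12 mm high stops when it sits in the nest.
- block: the same manifold block, origin at the centre of its underside.
- wrench: loose steel wrench 190 mm long lying on the bench, not used.
- strip: loose flat steel strip with five holes, 30 by 120 by 6 mm, not used.
- fitting: loose round steel fitting, 32 mm diameter, 50 mm high, standing, not used.
Things that resemble listed ones, but are neither listed nor needed, are in the scene too. Several things look just like the block: the one meant starts farthest to the robot's right.

How it is judged:
On the way, in this order (a step that is already met when the one before it is completed fails the run):
1. the knob's pointer stands at the index tab, within 0.10 rad (angle between the x axis of knob_grip and the x axis of index, either way round below 0.1 rad), for 0.3 s.
2. the block is in the corner and presses on both stops (contact force between block and end_stop above 1 N and contact force between block and side_stop above 1 N), for 0.2 s.
At the end, for the whole second after the job is handed in: The robot still holds the block, which presses on the end stop and on the side stop with more than 1 N each, stands upright (0.06 rad) and flat on the plate (2 mm) with its long side along the side stop (0.06 rad, 4 mm), and the knob's pointer is within 0.10 rad of the index tab (all of step 2 and angle between the x axis of knob_grip and the x axis of index, either way round below 0.1 rad and contact force between the fingers and block above 1 N and x of block_center in the frame of nest between 0.021 and 0.029 m and y of block_center in the frame of side_stop_face between -0.024 and -0.016 m and z of block_center in the frame of nest between 0.034 and 0.039 m and angle between block's own z axis and vertical below 0.06 rad and angle between the x axis of block and the x axis of nest, either way round below 0.06 rad and linear speed of block below 0.02 m/s); the arm keeps its last pose, push and grip.
It fails at once if the wrench, the hole strip or the fitting is moved by more than 30 mm (distance of any of wrench, strip, fitting from where it was at the start of the episode above 0.03 m).
It also fails if it takes over 69 s, if anything falls off the work surface, if the arm or the gripper's body presses on something with over 40 N, if the wrist force passes 120 N, or if a joint passes its speed limit or range.

## Robot

A 7-joint arm with a two-finger parallel gripper is mounted at the origin on the work surface. World frame = base frame: x ahead of the robot, y to its left, z up, the work surface at z = 0. Lengths are in m, angles in rad, forces in N, time in s.
With the tool pointing down it reaches from about 0.425 to 0.925 m from the base axis. Payload 6.8 kg.
Tool frame: the origin (TCP) lies at the very end of the fingers, on their centre line; the grasp point (between the pads) lies 19 mm behind it; z points along the fingers, y is the direction in which the jaws open and shut (so a half turn about z gives the same grasp; the last joint's range is limited). The gripper opens to 85 mm and grips with 20 to 120 N. Pads are 22 mm wide; open, the fingers measure 114 mm over their backs; the gripper's body (76 mm by 85 mm) begins 54 mm behind the grasp point. The pads swing forward as they close: fully open they stand 13 mm farther back than shut.
Start: joints at [1.033, 0.477, 0.022, 1.555, -0.011, 1.109, -0.083], TCP at [0.281, -0.614, 0.231] pointing down, gripper open.
Joint ranges: [-2.96, 2.96], [-0.34, 2.1], [-1.41, 1.46], [0.24, 2.44], [-1.37, 4.51], [0.17, 1.92], [-2.96, 2.96]. Speed limits (rad/s): [2.39, 2.39, 3.14, 3.14, 3.14, 3.14, 3.14].

## Interface

Orientations are given as a rotation vector (axis times angle).
In Python, from bench import monitor, viewer, job gives the robot as it stands. The module is installed in compiled form; this text tells all that it offers.
- The arm moves only by the tool drive_tool, never from a script. Its argument "commands" is a list of rows, each an object with "linear": the shift along the tool's x, y, z in m, a list of three; "dr": the turn, a rotation vector about the tool's x, y, z in degrees, a list of three; "jaw": the closure, from 0 (fully open) to 1 (shut). A call has 1 to 8 rows; each row shifts and turns the pose as measured when the row begins, along the tool's axes as they then stand; what a row does not reach is not made up. A row lasts 1/8 s, in which the tool goes at most 62.5 mm and 10.7 degrees, less where a joint would pass 70% of its speed; a pose out of reach is approached as far as the arm can. A call is refused whole if a number of a shift passes 0.0625 or a number of a turn 10.7, either way. A call with a gripper value outside its range is refused whole. The fingers move at their own pace and stop on an object; "force" is the grip in N (left out, the last holds). Time passes only in rows, so rows that do not move let the fingers close. It gives the time, the measured TCP pose, the force and the opening at its end, in the units of the state.
- monitor.get_obs(): the state, without advancing time (a new reading comes with each control period).
- viewer.grab_frame(name): name is "scene" or "top" or "wrist"; returns the picture (480x640x3 uint8, red, green, blue); there is no depth.
- viewer.calibration(name): a dict with "K" (3x3 intrinsics, pixels), "k1" (the pictures are not rectified: a ray, as slopes to the right and down, at radius r is drawn at 1 + k1 r^2 times it, then the intrinsics apply), "R" (3x3) and "t" (3): a world point X has camera coordinates R X + t. Camera axes: x right, y down, z forward; pixel columns grow to the right and rows downward; lengths in m; the calibration is good to about 2 mm. A picture is of the moment at which its call begins: read the wrist's pose just before it. calibration takes no time and is no camera call; for the wrist camera it gives the pose at the moment of the call.
- job.hand_in(): hands the job in, once; it reports no verdict.
The state is a dict: "clock": time; "joints": joint angles; "qvel": joint speeds; "tau": joint torques, N m; "tcp_pos": TCP position; "orientation": TCP orientation; "contact_force": force on the tool from outside, world axes, zero at the start; "moment": the same for the moment, N m; "grip_width": finger opening in m.
Only numpy, scipy, OpenCV 4.12 (cv2) and the standard library are available. Lean on these libraries where they do the work, as an engineer would, in place of code of your own. Each camera call takes 0.05 s, during which the arm holds its last target.

## Working session

There is one attempt and no reset: what is moved stays moved. The work goes in short steps, Python scripts to look and compute and a tool call to move; the robot and the scene stay as the last step left them, time stands still between calls to the robot, and variables do not carry over. Pictures are saved under pics/ and viewed, and the job is handed in when it is done.

Besides the shell and the picture viewer there is one more tool, called after "Call:" as name(argument=value, ...), one argument or row to a line, values as JSON. drive_tool: Moves the arm, as the interface text tells. Its arguments: {"type":"object","properties":{"commands":{"type":"array"},"force":{"type":"number"}},"required":["commands"]}

```bash
mkdir -p pics
python3 - <<'E'
from bench import monitor, viewer, job
import cv2
o=monitor.get_obs()
for k,v in o.items(): print(k,v)
for n in ["scene","top","wrist"]:
    c=viewer.calibration(n); print(n,c)
    cv2.imwrite(f"pics/{n}0.png",viewer.grab_frame(n)[:,:,::-1])
E
```

```text
clock 0.0
joints [ 1.03289947  0.47777129  0.02234298  1.55646862 -0.01148248  1.109319
 -0.08307652]
qvel [ 0.00168179 -0.00120499 -0.00012068  0.00046676  0.00033184 -0.00111919
 -0.00099207]
tau [-1.75376795e-04 -5.96443856e+01  1.60773341e+00 -2.81190741e+01
  1.24327347e-02  9.27876681e-03 -6.50831922e-07]
tcp_pos [ 0.28098931 -0.61306772  0.23033787]
orientation [-3.06759678e+00 -6.69640758e-01  8.48323480e-04]
contact_force [-0.32393004 -0.59407513 -0.6880912 ]
moment [ 0.03019343  0.01137188 -0.01566857]
grip_width 0.08533679307095127
scene {'K': array([[625.2121789 ,   0.        , 305.38605141],
       [  0.        , 625.2121789 , 240.61440378],
       [  0.        ,   0.        ,   1.        ]]), 'k1': 0.05993256097014903, 'R': array([[-0.88660174,  0.46238589,  0.01168942],
       [ 0.28921755,  0.57392848, -0.7661327 ],
       [-0.36095784, -0.6758738 , -0.6425761 ]]), 't': array([ 0.5433798 , -0.15530632,  1.67793263])}
top {'K': array([[452.87688195,   0.        , 309.08417658],
       [  0.        , 452.87688195, 241.36009654],
       [  0.        ,   0.        ,   1.        ]]), 'k1': -0.019735780774324488, 'R': array([[-0.12667497, -0.99192944, -0.00542544],
       [-0.96891668,  0.12490409, -0.21354024],
       [ 0.21249451, -0.02179341, -0.9769192 ]]), 't': array([0.11174162, 0.60393378, 0.9883825 ])}
wrist {'K': array([[340.49976908,   0.        , 319.86268287],
       [  0.        , 340.49976908, 238.5971579 ],
       [  0.        ,   0.        ,   1.        ]]), 'k1': -0.059696166094784106, 'R': array([[ 0.41736782, -0.90873258, -0.00303345],
       [-0.8597313 , -0.39593923,  0.32263636],
       [-0.29439123, -0.13205008, -0.94651813]]), 't': array([-0.67295081, -0.04338677,  0.38165381])}
```

View pics/scene0.png

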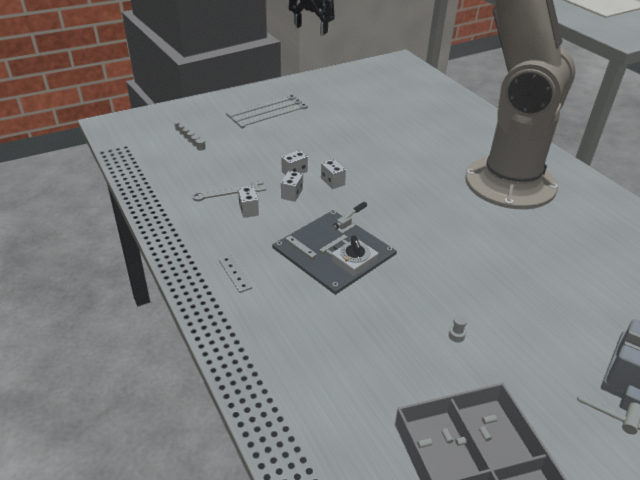

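View pics/top0.png

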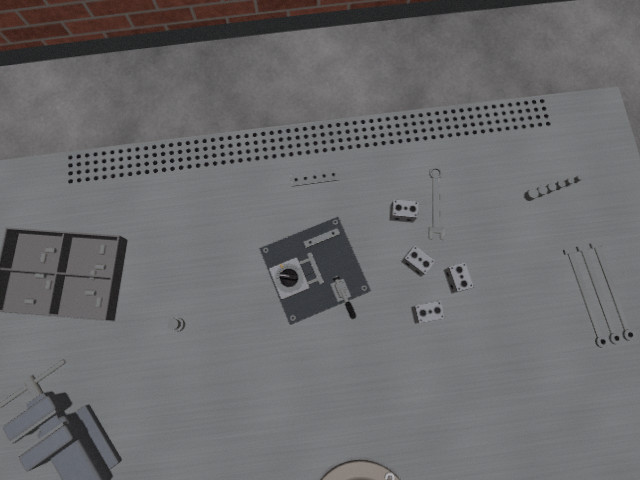

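View pics/wrist0.png

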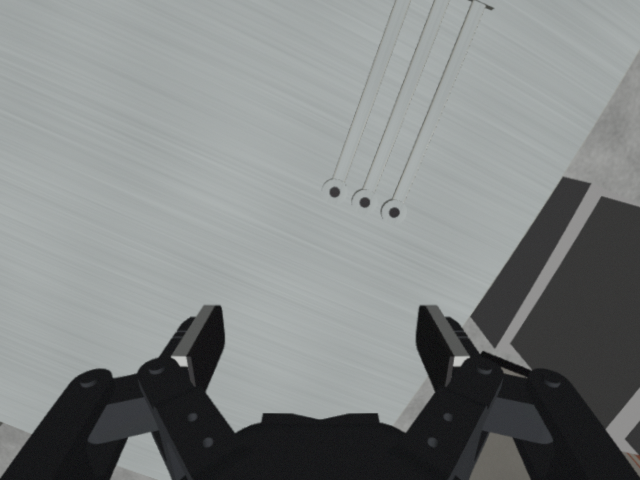

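Four look-alike blocks appear in the top view: A (404,210), B (418,260), C (459,277) and D (428,312). The robot's right is −y, which is to the right in the image, so C should be the one. I'll measure all four and enlarge to confirm.

```bash
cat > h.py <<'E'
import numpy as np, cv2
from scipy.spatial.transform import Rotation as Ro
def w(c,px,z):
    K=c['K'];d=np.array([c['k1'],0,0,0,0.])
    p=cv2.undistortPoints(np.array([[px]],float),K,d)[0,0]
    r=c['R'].T@np.array([p[0],p[1],1]); o=-c['R'].T@c['t']
    return o+r*(z-o[2])/r[2]
def p(c,X):
    q=cv2.projectPoints(np.array([X],float),cv2.Rodrigues(c['R'])[0],np.array(c['t']),c['K'],np.array([c['k1'],0,0,0,0.]))[0]
    return q[0,0]
def crop(img,x0,y0,x1,y1,s,name):
    cv2.imwrite(name,cv2.resize(img[y0:y1,x0:x1,::-1],None,fx=s,fy=s,interpolation=cv2.INTER_CUBIC))
E
python3 - <<'E'
from bench import viewer
from h import *
c=viewer.calibration("top"); 
for q in [(404,207),(418,258),(459,274),(428,309),(433,174),(178,324),(315,180)]: print(q,w(c,q,.05).round(3),w(c,q,0).round(3))
im=cv2.imread("pics/top0.png")[:,:,::-1]
crop(im,380,190,490,330,5,"pics/tb.png")
crop(im,250,205,380,335,6,"pics/tn.png") if 0 else crop(im,255,210,375,330,5,"pics/tn.png")
im=cv2.imread("pics/scene0.png")[:,:,::-1]
crop(im,230,140,400,295,4,"pics/ss.png") if 0 else crop(im,235,140,400,290,4,"pics/ss.png")
E
```

```text
(404, 207) [ 0.671 -0.203  0.05 ] [ 0.685 -0.216  0.   ]
(418, 258) [ 0.544 -0.214  0.05 ] [ 0.552 -0.227  0.   ]
(459, 274) [ 0.495 -0.302  0.05 ] [ 0.5  -0.32  0.  ]
(428, 309) [ 0.425 -0.216  0.05 ] [ 0.426 -0.229  0.   ]
(433, 174) [ 0.745 -0.288  0.05 ] [ 0.762 -0.304  0.   ]
(178, 324) [0.464 0.355 0.05 ] [0.467 0.369 0.   ]
(315, 180) [ 0.766 -0.     0.05 ] [ 0.785 -0.003  0.   ]
```

View pics/tb.png

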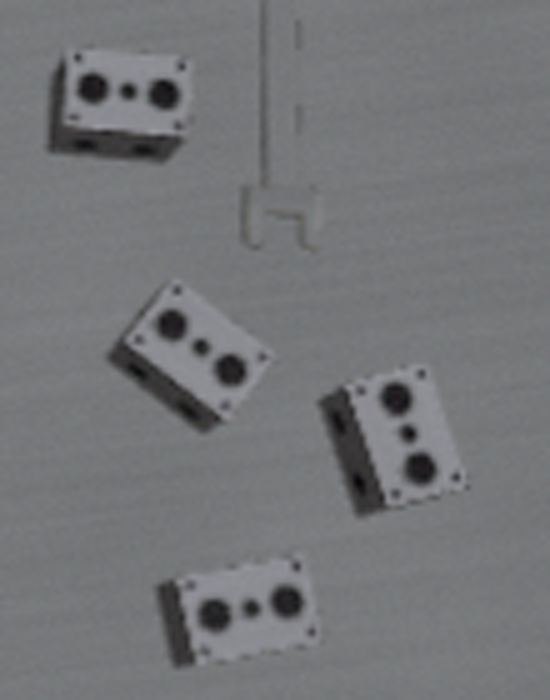

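View pics/tn.png

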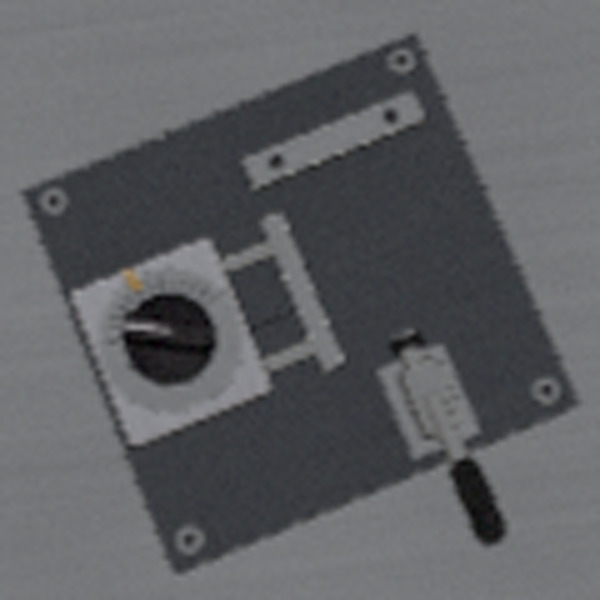

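View pics/ss.png

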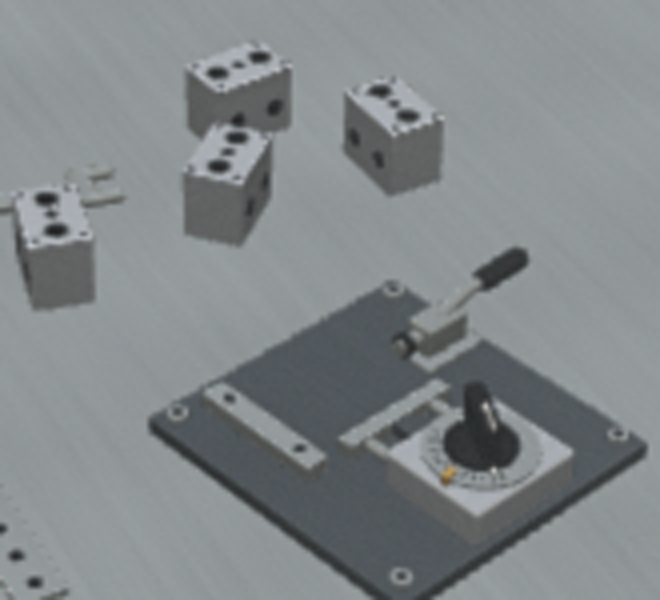

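The crops show block C centred at about (459,274), at y≈-0.30. That is 85 mm further right than any other, so it is the one meant. Next I'll fit the nest pose from its plate corners.

Run:
```python
from bench import viewer,monitor
from h import *
from scipy.optimize import least_squares
c=viewer.calibration("top"); 
loc=np.array([[.1,.105],[.1,-.105],[-.1,-.105],[-.1,.105]])
px=np.array([(25,190),(420,38),(578,402),(178,572)])/5+[255,210]-0.4
f=lambda v:np.concatenate([w(c,q,.012)[:2]-v[:2]-Ro.from_euler('z',v[2]).as_matrix()[:2,:2]@l for q,l in zip(px,loc)])
s=least_squares(f,[.55,0,0.3]);print(s.x,s.fun.round(4))
n=s.x
P=np.array([380,190])-.4
cb=np.array([(70,52),(188,58),(182,135),(66,125)])
cc=np.array([(345,388),(425,365),(467,487),(384,512)])/5+P
W=[w(c,q,.05)[:2] for q in cc];print(np.round(W,4),np.mean(W,0),[np.linalg.norm(W[i]-W[i-1]) for i in range(4)])
d=W[2]-W[1]+W[3]-W[0];print('long dir',np.degrees(np.arctan2(d[1],d[0])))
o=monitor.get_obs();R=Ro.from_rotvec(o['orientation']).as_matrix();print(R.round(3))
k=viewer.calibration('wrist');print('cam in tool',(R.T@(-k['R'].T@k['t']-o['tcp_pos'])).round(4),(k['R']@R).round(3))
for q,z in [((170,338),.0),((128,325),.071),((134,281),.045)]:
    X=w(c,np.array(q)/5+[254.6,209.6],z); print(X, Ro.from_euler('z',-n[2]).apply(X-[n[0],n[1],0]))
```

```text
[0.55552592 0.0280614  0.26097772] [-0.0002 -0.0007 -0.0029  0.0001  0.0021  0.0021  0.001  -0.0015]
[[ 0.5138 -0.2815]
 [ 0.5197 -0.3208]
 [ 0.461  -0.3287]
 [ 0.4545 -0.2883]] [ 0.48722748 -0.30482436] [np.float64(0.059619328465270245), np.float64(0.03972683620808767), np.float64(0.0592442450163933), np.float64(0.04092939867839115)]
long dir -172.83961697493683
[[ 0.909  0.417 -0.001]
 [ 0.417 -0.909  0.001]
 [-0.    -0.001 -1.   ]]
cam in tool [ 0.0826 -0.0007 -0.1428] [[ 0.001  1.     0.001]
 [-0.947  0.001 -0.323]
 [-0.323 -0.001  0.947]]
[0.54529243 0.09328256 0.        ] [0.00694174 0.06565315 0.        ]
[0.54353993 0.10922651 0.071     ] [0.00936252 0.0815094  0.071     ]
[0.56777675 0.10540045 0.045     ] [0.03179143 0.07155919 0.045     ]
```

Nest fit: about (0.556, 0.028) with a yaw of 15° (2–3 mm residuals). I'll go above the knob for a closer wrist view. This helper plans the rows.

```bash
cat > plan.py <<'E'
import sys
from bench import monitor
from h import *
# usage: x y z yawdeg(tool x) nrows
def plan(x,y,z,yaw,n):
    o=monitor.get_obs();R=Ro.from_rotvec(o['orientation']);P=np.array(o['tcp_pos'])
    T=Ro.from_matrix(np.array([[np.cos(yaw),np.sin(yaw),0],[np.sin(yaw),-np.cos(yaw),0],[0,0,-1]]))
    d=(np.array([x,y,z])-P)/n; dr=(R.inv()*T).as_rotvec()/n
    tx=R.as_matrix()[:,0]; print('yaw now',np.degrees(np.arctan2(tx[1],tx[0])).round(2),'tcp',P.round(4),'F',np.round(o['contact_force'],1),'t',o['clock'],'w',round(o['grip_width'],4))
    for i in range(n):
        print((R*Ro.from_rotvec(dr*i)).inv().apply(d).round(4),np.degrees(dr).round(2))
if __name__=="__main__":
    a=list(map(float,sys.argv[1:])); plan(a[0],a[1],a[2],np.radians(a[3]),int(a[4]))
E
python3 plan.py .53 .06 .24 70 16
```

```text
yaw now 24.63 tcp [ 0.2811 -0.6132  0.2305] F [0.4 0.2 0.8] t 0.15 w 0.0855
[ 0.0317 -0.0318 -0.0005] [-0.   -0.   -2.84]
[ 0.0332 -0.0302 -0.0006] [-0.   -0.   -2.84]
[ 0.0347 -0.0285 -0.0006] [-0.   -0.   -2.84]
[ 0.036  -0.0267 -0.0006] [-0.   -0.   -2.84]
[ 0.0373 -0.0249 -0.0006] [-0.   -0.   -2.84]
[ 0.0385 -0.023  -0.0006] [-0.   -0.   -2.84]
[ 0.0396 -0.0211 -0.0006] [-0.   -0.   -2.84]
[ 0.0406 -0.0191 -0.0006] [-0.   -0.   -2.84]
[ 0.0415 -0.0171 -0.0006] [-0.   -0.   -2.84]
[ 0.0423 -0.015  -0.0006] [-0.   -0.   -2.84]
[ 0.043  -0.0129 -0.0006] [-0.   -0.   -2.84]
[ 0.0435 -0.0108 -0.0006] [-0.   -0.   -2.84]
[ 0.044  -0.0086 -0.0006] [-0.   -0.   -2.84]
[ 0.0444 -0.0064 -0.0006] [-0.   -0.   -2.84]
[ 0.0447 -0.0042 -0.0006] [-0.   -0.   -2.84]
[ 0.0448 -0.002  -0.0006] [-0.   -0.   -2.84]
```

Call:
drive_tool(
  commands=[
    {"linear": [0.032, -0.032, 0], "dr": [0, 0, -3], "jaw": 0},
    {"linear": [0.033, -0.03, 0], "dr": [0, 0, -3], "jaw": 0},
    {"linear": [0.035, -0.0285, 0], "dr": [0, 0, -3], "jaw": 0},
    {"linear": [0.036, -0.027, 0], "dr": [0, 0, -3], "jaw": 0},
    {"linear": [0.037, -0.025, 0], "dr": [0, 0, -3], "jaw": 0},
    {"linear": [0.0385, -0.023, 0], "dr": [0, 0, -3], "jaw": 0},
    {"linear": [0.04, -0.021, 0], "dr": [0, 0, -3], "jaw": 0},
    {"linear": [0.041, -0.019, 0], "dr": [0, 0, -3], "jaw": 0},
  ],
)

```text
clock: 1.15
tcp_pos: [0.4017, -0.2665, 0.2283]
orientation: [-2.856, -1.302, 0.004]
contact_force: [0.4, -0.1, 0.5]
grip_width: 0.0854
```

```bash
python3 plan.py .53 .06 .24 70 8
```

```text
yaw now 49.01 tcp [ 0.4017 -0.2665  0.2283] F [ 0.4 -0.1  0.5] t 1.15 w 0.0854
[ 0.0413 -0.0147 -0.0015] [-0.03  0.   -2.62]
[ 0.0419 -0.0128 -0.0015] [-0.03  0.   -2.62]
[ 0.0425 -0.0108 -0.0015] [-0.03  0.   -2.62]
[ 0.0429 -0.0089 -0.0015] [-0.03  0.   -2.62]
[ 0.0433 -0.0069 -0.0015] [-0.03  0.   -2.62]
[ 0.0436 -0.0049 -0.0015] [-0.03  0.   -2.62]
[ 0.0437 -0.0029 -0.0015] [-0.03  0.   -2.62]
[ 0.0438 -0.0009 -0.0015] [-0.03  0.   -2.62]
```

Call:
drive_tool(
  commands=[
    {"linear": [0.0413, -0.0147, -0.0015], "dr": [0, 0, -2.6], "jaw": 0},
    {"linear": [0.042, -0.013, -0.0015], "dr": [0, 0, -2.6], "jaw": 0},
    {"linear": [0.0425, -0.011, -0.0015], "dr": [0, 0, -2.6], "jaw": 0},
    {"linear": [0.043, -0.009, -0.0015], "dr": [0, 0, -2.6], "jaw": 0},
    {"linear": [0.0433, -0.007, -0.0015], "dr": [0, 0, -2.6], "jaw": 0},
    {"linear": [0.0436, -0.005, -0.0015], "dr": [0, 0, -2.6], "jaw": 0},
    {"linear": [0.0437, -0.003, -0.0015], "dr": [0, 0, -2.6], "jaw": 0},
    {"linear": [0.044, -0.001, -0.0015], "dr": [0, 0, -2.6], "jaw": 0},
  ],
)

```text
clock: 2.15
tcp_pos: [0.5296, 0.0719, 0.24]
orientation: [-2.564, -1.81, 0.006]
contact_force: [0.8, 1.0, -0.6]
grip_width: 0.0851
```

```bash
cat > snap.py <<'E'
import sys,pickle
from bench import monitor,viewer
from h import *
n=sys.argv[1]; o=monitor.get_obs(); c=viewer.calibration('wrist'); im=viewer.grab_frame('wrist')
pickle.dump((o,c),open(f'pics/{n}.pkl','wb')); cv2.imwrite(f'pics/{n}.png',im[:,:,::-1])
print(o['tcp_pos'],o['qvel'].round(3),o['clock'])
E
python3 snap.py w1
```

```text
[0.52963636 0.07192422 0.24000378] [-0.504  0.297 -0.185 -0.376  0.198  0.142 -0.369] 2.15
```

View pics/w1.png

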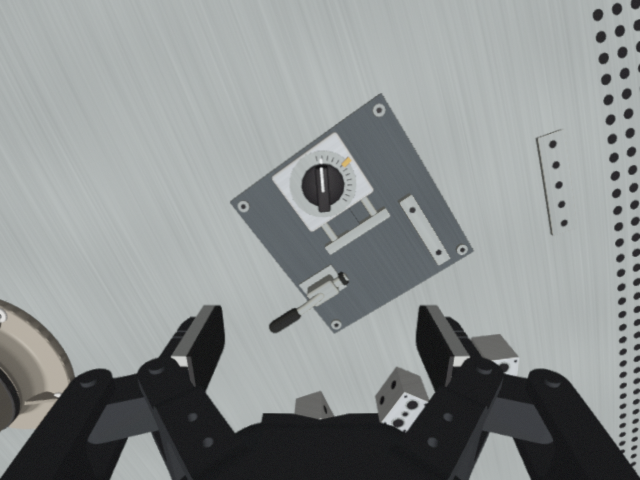

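The wrist view shows the whole nest, with the knob at about (323,184) and the tab at about (347,161). The arm was still settling, so I'll take another frame at rest.

```bash
python3 snap.py w2; python3 snap.py w3
python3 - <<'E'
from h import *
im=cv2.imread("pics/w3.png")[:,:,::-1]
crop(im,225,85,485,340,3,"pics/w3c.png") if 0 else crop(im,225,85,475,280,3,"pics/w3c.png")
crop(im,270,120,390,230,5,"pics/w3k.png")
E
```

```text
[0.5310434  0.07927357 0.24066305] [ 0.033 -0.038  0.001  0.044 -0.042 -0.014  0.067] 2.2
[0.53014258 0.07665979 0.24037177] [ 0.046 -0.023  0.063  0.04   0.009  0.012  0.03 ] 2.25
```

View pics/w3.png

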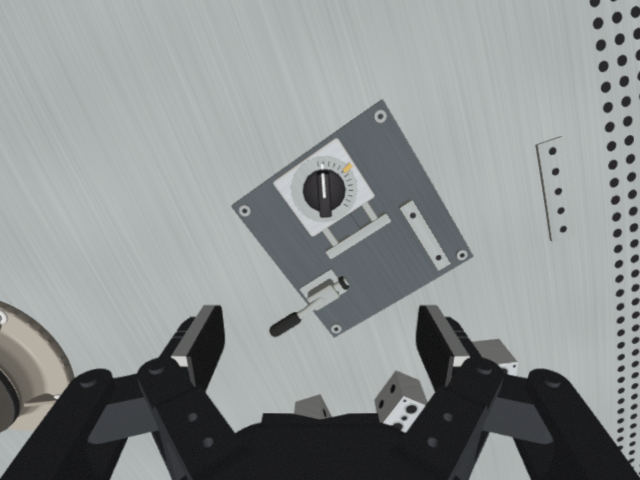

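View pics/w3k.png

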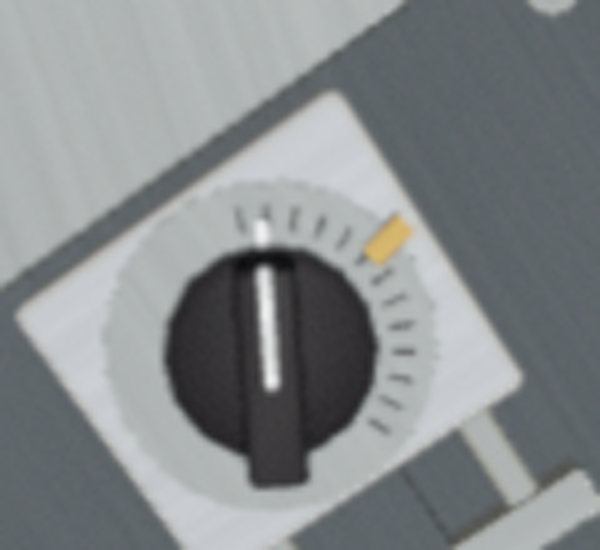

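Run:
```python
import pickle
from h import *
from scipy.optimize import least_squares
o,c=pickle.load(open('pics/w3.pkl','rb'))
loc=np.array([[.1,.105],[.1,-.105],[-.1,-.105],[-.1,.105]])
px=[(383,100),(472,256),(334,336),(232,205)]
f=lambda v:np.concatenate([w(c,q,.012)[:2]-v[:2]-Ro.from_euler('z',v[2]).as_matrix()[:2,:2]@l for q,l in zip(px,loc)])
s=least_squares(f,[.55,0,0.3]);n=s.x;print(n,s.fun.round(4))
g=lambda q,z:w(c,np.array(q)/5+[269.6,119.6],z)
a,b=g((263,270),.071),g((272,388),.071); d=a-b
pa=np.arctan2(d[1],d[0]); print('bar yaw',np.degrees(pa),'nest',pa-n[2],'ends',a,b)
kc=np.array([n[0]-.065*np.sin(n[2]),n[1]+.065*np.cos(n[2])]);print('knob c',kc)
hs=[g(q,.038)[:2] for q in [(338,92),(522,382),(15,317)]];print('housing c',(hs[1]+hs[2])/2,np.linalg.norm(hs[0]-hs[1]),np.linalg.norm(hs[0]-hs[2]),'yaw',np.degrees(np.arctan2(*(hs[0]-hs[2])[::-1])))
t=g((389,239),.045)[:2]
hc=(hs[1]+hs[2])/2
for cc in (kc,hc): e=t-cc; print('tab',np.linalg.norm(e),np.degrees(np.arctan2(e[1],e[0])),np.arctan2(e[1],e[0])-n[2])
ti,to=g((368,253),.045),g((406,224),.045);e=to-ti;print('tab dir own',np.degrees(np.arctan2(e[1],e[0])),np.linalg.norm(e))
# tcp yaw, etc
R=Ro.from_rotvec(o['orientation']).as_matrix();print(np.degrees(np.arctan2(R[1,0],R[0,0])))
```

```text
[0.55611819 0.03259153 0.26215317] [-0.0011 -0.0022 -0.0025  0.0012  0.0016  0.002   0.002  -0.001 ]
bar yaw 75.38874070726636 nest 1.0536285764658224 ends [0.54362371 0.11455124 0.071     ] [0.53809408 0.09333975 0.071     ]
knob c [0.53927274 0.09537075]
housing c [0.53828075 0.0945506 ] 0.06935011482569751 0.07867027696920541 yaw 15.08299297917349
tab 0.03162214538072162 25.22070791929541 0.17803122506725888
tab 0.032870597986171785 25.77724196368258 0.18774457654125531
tab dir own 18.557476729792466 0.00926497746047959
70.84143605383882
```

```bash
python3 plan.py .539 .094 .13 75.4 4
```

```text
yaw now 70.64 tcp [0.5295 0.0736 0.24  ] F [-0.2 -0.4  0.1] t 2.3 w 0.0852
[0.0056 0.0007 0.0275] [-0.07 -0.01 -1.19]
[0.0056 0.0008 0.0275] [-0.07 -0.01 -1.19]
[0.0056 0.0008 0.0275] [-0.07 -0.01 -1.19]
[0.0055 0.0009 0.0275] [-0.07 -0.01 -1.19]
```

Call:
drive_tool(
  commands=[
    {"linear": [0.0056, 0.001, 0.0275], "dr": [0, 0, -1.2], "jaw": 0},
    {"linear": [0.0056, 0.001, 0.0275], "dr": [0, 0, -1.2], "jaw": 0},
    {"linear": [0.0056, 0.001, 0.0275], "dr": [0, 0, -1.2], "jaw": 0},
    {"linear": [0.0056, 0.001, 0.0275], "dr": [0, 0, -1.2], "jaw": 0},
    {"linear": [0, 0, 0], "dr": [0, 0, 0], "jaw": 0},
    {"linear": [0, 0, 0], "dr": [0, 0, 0], "jaw": 0},
  ],
)

```text
clock: 3.05
tcp_pos: [0.5393, 0.086, 0.1272]
orientation: [-2.492, -1.912, 0.01]
contact_force: [-0.1, -0.2, 0.4]
grip_width: 0.0855
```

```bash
python3 snap.py w4;python3 snap.py w5
python3 - <<'E'
from h import *
im=cv2.imread("pics/w5.png")[:,:,::-1]
crop(im,220,110,420,270,4,"pics/w5k.png") if 0 else crop(im,210,100,410,250,4,"pics/w5k.png")
E
```

```text
[0.53931121 0.08604523 0.12722868] [0.008 0.003 0.001 0.012 0.003 0.003 0.   ] 3.05
[0.53924918 0.08595434 0.12725568] [-0.001 -0.004 -0.004 -0.002  0.    -0.002 -0.002] 3.1
```

View pics/w5.png

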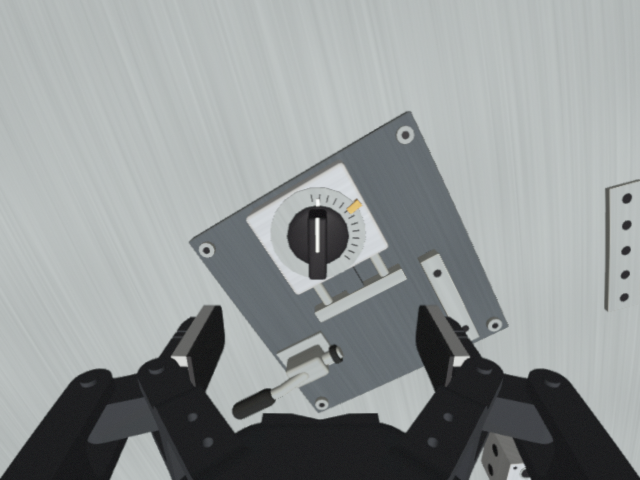

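View pics/w5k.png

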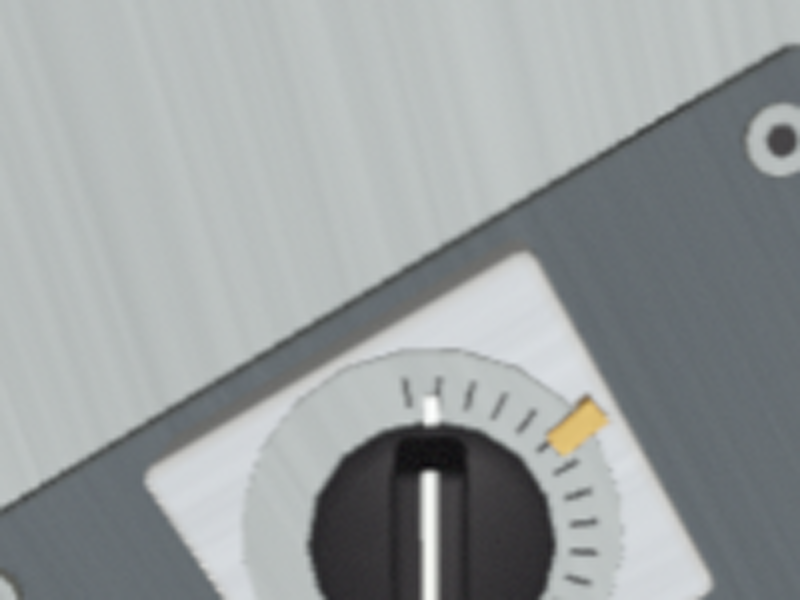

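```bash
python3 - <<'E'
import pickle
from h import *
from scipy.optimize import least_squares
o,c=pickle.load(open('pics/w5.pkl','rb'))
loc=np.array([[.1,.105],[.1,-.105],[-.1,-.105],[-.1,.105]])
px=[(410,111),(508,326),(317,413),(189,240)]
f=lambda v:np.concatenate([w(c,q,.012)[:2]-v[:2]-Ro.from_euler('z',v[2]).as_matrix()[:2,:2]@l for q,l in zip(px,loc)])
s=least_squares(f,[.55,0,0.3]);n=s.x;print(n,s.fun.round(4))
kc=np.array([n[0]-.065*np.sin(n[2]),n[1]+.065*np.cos(n[2])]);print('knob c',kc)
a,b=w(c,(317.3,219),.071),w(c,(317.4,252),.071); d=a-b
print('bar yaw',np.degrees(np.arctan2(d[1],d[0])),a,b)
hs=[w(c,q,.038)[:2] for q in [(343.2,162.5),(388,246),(246.8,218.7)]];hc=(hs[1]+hs[2])/2;print('housing c',hc,np.linalg.norm(hs[0]-hs[1]),np.linalg.norm(hs[0]-hs[2]))
t=w(c,(354,206.7),.045)[:2]
for cc in (kc,hc): e=t-cc; print('tab',np.linalg.norm(e),np.degrees(np.arctan2(e[1],e[0])))
for cc in (kc,hc): print(p(c,[*cc,.071]),p(c,[*cc,.041]))
R=Ro.from_rotvec(o['orientation']).as_matrix();print(R.round(3))
E
python3 plan.py .539 .0935 .052 75.4 4
```

```text
[0.55564601 0.03243013 0.26178977] [-0.0011 -0.0013 -0.001   0.0011  0.0003  0.0005  0.0019 -0.0002]
knob c [0.53882338 0.09521547]
bar yaw 75.04449952668558 [0.54380751 0.11375323 0.071     ] [0.53827979 0.09305922 0.071     ]
housing c [0.53907163 0.09501852] 0.06851132249456143 0.0779214930277044
tab 0.032011023657039415 24.94083495216903
tab 0.031870225259633046 25.450093305445563
[317.33963071 248.67552967] [317.82995207 233.64667422]
[317.80624707 248.86540176] [318.24152656 233.81667314]
[[ 0.259  0.966 -0.005]
 [ 0.966 -0.259 -0.003]
 [-0.005 -0.004 -1.   ]]
yaw now 74.99 tcp [0.5394 0.0862 0.1275] F [ 0.9 -0.2 -0.3] t 3.15 w 0.0857
[ 0.0018 -0.0005  0.0189] [-0.05  0.06 -0.1 ]
[ 0.0018 -0.0005  0.0189] [-0.05  0.06 -0.1 ]
[ 0.0018 -0.0005  0.0189] [-0.05  0.06 -0.1 ]
[ 0.0018 -0.0006  0.0189] [-0.05  0.06 -0.1 ]
```

Call:
drive_tool(
  commands=[
    {"linear": [0.003, 0, 0.0185], "dr": [0, 0, 0], "jaw": 0},
    {"linear": [0.0025, 0, 0.0185], "dr": [0, 0, 0], "jaw": 0},
    {"linear": [0.0025, 0, 0.0185], "dr": [0, 0, 0], "jaw": 0},
    {"linear": [0.0025, 0, 0.015], "dr": [0, 0, 0], "jaw": 0},
    {"linear": [0, 0, 0], "dr": [0, 0, 0], "jaw": 0.3},
  ],
)

```text
clock: 3.78
tcp_pos: [0.5421, 0.0967, 0.0524]
orientation: [2.493, 1.912, -0.008]
contact_force: [-0.3, -0.0, 1.2]
grip_width: 0.0699
```

```bash
python3 plan.py .539 .0945 .052 75 2; python3 snap.py w6
```

```text
yaw now 74.97 tcp [0.5421 0.0967 0.0524] F [-0.3 -0.   1.2] t 3.775 w 0.0699
[-0.0015 -0.0012  0.0002] [-0.08  0.12 -0.01]
[-0.0015 -0.0012  0.0002] [-0.08  0.12 -0.01]
[0.54213036 0.09671468 0.05239797] [ 0.001 -0.002  0.001 -0.01   0.003 -0.001  0.001] 3.775
```

View pics/w6.png

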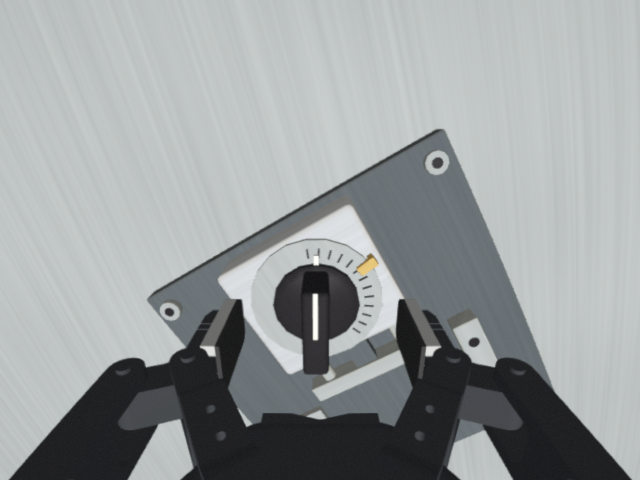

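Call:
drive_tool(
  commands=[
    {"linear": [-0.002, -0.0024, 0], "dr": [0, 0, 0], "jaw": 0.6},
    {"linear": [0, 0, 0], "dr": [0, 0, 0], "jaw": 1},
    {"linear": [0, 0, 0], "dr": [0, 0, 0], "jaw": 1},
    {"linear": [0, 0, 0], "dr": [0, 0, 0], "jaw": 1},
    {"linear": [0, 0, 0], "dr": [0, 0, 0], "jaw": 1},
  ],
  force=60,
)

```text
clock: 4.45
tcp_pos: [0.5399, 0.0956, 0.0545]
orientation: [2.492, 1.911, -0.004]
contact_force: [-0.7, 1.4, -2.2]
grip_width: 0.0106
```

```bash
python3 plan.py .539 .0945 .052 75 2
```

```text
yaw now 74.96 tcp [0.5399 0.0956 0.0545] F [-0.7  1.4 -2.2] t 4.45 w 0.0106
[-0.0006 -0.0003  0.0013] [-0.01  0.09 -0.02]
[-0.0006 -0.0003  0.0013] [-0.01  0.09 -0.02]
```

Call:
drive_tool(
  commands=[
    {"linear": [0, 0, 0], "dr": [0, 0, 7], "jaw": 1},
    {"linear": [0, 0, 0], "dr": [0, 0, 8], "jaw": 1},
    {"linear": [0, 0, 0], "dr": [0, 0, 8], "jaw": 1},
    {"linear": [0, 0, 0], "dr": [0, 0, 8], "jaw": 1},
    {"linear": [0, 0, 0], "dr": [0, 0, 8], "jaw": 1},
    {"linear": [0, 0, 0], "dr": [0, 0, 0], "jaw": 1},
  ],
)

```text
clock: 5.2
tcp_pos: [0.5409, 0.0948, 0.0545]
orientation: [2.992, 0.944, -0.001]
contact_force: [-0.2, 0.8, -1.9]
grip_width: 0.0105
```

```bash
python3 plan.py .539 .0945 .053 25.2 2; python3 snap.py w7
```

```text
yaw now 35.02 tcp [0.5409 0.0948 0.0545] F [-0.2  0.8 -1.9] t 5.2 w 0.0105
[-0.0009 -0.0004  0.0008] [0.11 0.04 4.91]
[-0.0009 -0.0004  0.0008] [0.11 0.04 4.91]
[0.54092862 0.09480273 0.05451792] [ 0.007 -0.    -0.006 -0.001  0.004  0.001  0.019] 5.2
```

View pics/w7.png

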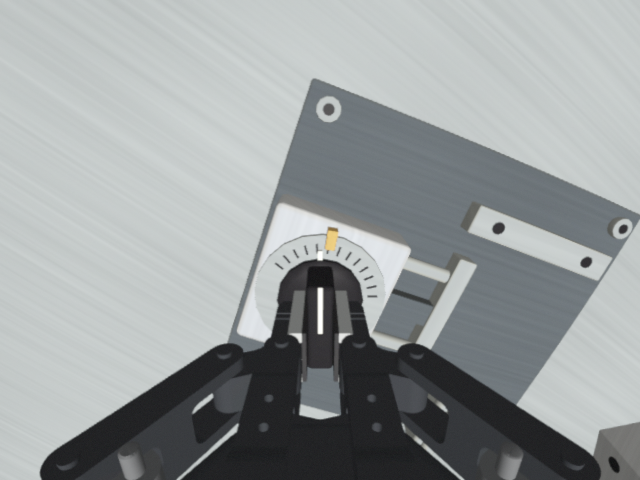

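The knob follows the tool. The pointer is at column 320 and the tab at (332,239), about 10° left to turn.

Call:
drive_tool(
  commands=[
    {"linear": [0, 0, 0], "dr": [0, 0, 5], "jaw": 1},
    {"linear": [0, 0, 0], "dr": [0, 0, 5], "jaw": 1},
    {"linear": [0, 0, 0], "dr": [0, 0, 0], "jaw": 1},
  ],
)

```text
clock: 5.62
tcp_pos: [0.5411, 0.0945, 0.0545]
orientation: [3.061, 0.689, -0.0]
contact_force: [-0.0, -0.3, -2.1]
grip_width: 0.0104
```

```bash
python3 plan.py .539 .0945 .053 25.2 2; python3 snap.py w8;  python3 - <<'E'
from h import *
im=cv2.imread("pics/w8.png")[:,:,::-1]
crop(im,240,200,400,320,5,"pics/w8k.png")
E
```

```text
yaw now 25.38 tcp [0.5411 0.0945 0.0545] F [-0.  -0.3 -2.1] t 5.625 w 0.0104
[-0.0009 -0.0004  0.0007] [0.11 0.03 0.09]
[-0.0009 -0.0004  0.0007] [0.11 0.03 0.09]
[0.54105561 0.09453477 0.0545002 ] [ 0.008  0.002 -0.008 -0.001  0.002  0.001  0.026] 5.625
```

View pics/w8k.png

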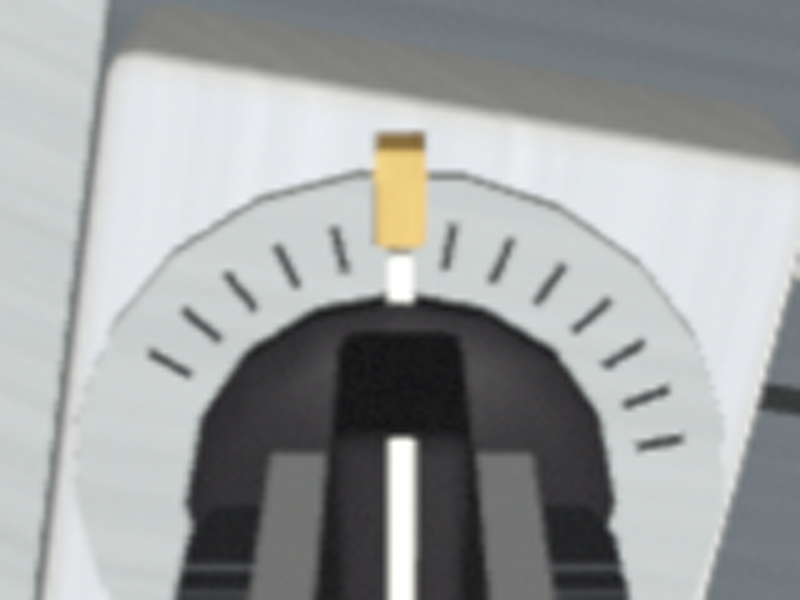

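The pointer lines up with the tab, both at crop column 400. I'll hold briefly, then release and lift.

Call:
drive_tool(
  commands=[
    {"linear": [0, 0, 0], "dr": [0, 0, 0], "jaw": 1},
    {"linear": [0, 0, 0], "dr": [0, 0, 0], "jaw": 1},
    {"linear": [0, 0, 0], "dr": [0, 0, 0], "jaw": 1},
    {"linear": [0, 0, 0], "dr": [0, 0, 0], "jaw": 0.4},
    {"linear": [0, 0, 0], "dr": [0, 0, 0], "jaw": 0.2},
    {"linear": [0, 0, 0], "dr": [0, 0, 0], "jaw": 0},
    {"linear": [0, 0, -0.03], "dr": [0, 0, 0], "jaw": 0},
    {"linear": [0, 0, -0.05], "dr": [0, 0, 0], "jaw": 0},
  ],
)

```text
clock: 6.68
tcp_pos: [0.5389, 0.0944, 0.1333]
orientation: [3.06, 0.697, -0.011]
contact_force: [-0.2, 0.1, 0.6]
grip_width: 0.0857
```

```bash
python3 snap.py w9; python3 plan.py .487 -.303 .17 7.2 8
```

```text
[0.53888566 0.0943789  0.13329391] [ 0.123 -0.58  -0.133 -0.28  -0.236  0.836  0.201] 6.675
yaw now 25.66 tcp [0.5429 0.0955 0.1405] F [1.5 0.8 4.9] t 6.725 w 0.0853
[-0.0279  0.0419 -0.0036] [ 0.03 -0.02  2.31]
[-0.0262  0.043  -0.0036] [ 0.03 -0.02  2.31]
[-0.0244  0.044  -0.0036] [ 0.03 -0.02  2.31]
[-0.0226  0.0449 -0.0036] [ 0.03 -0.02  2.31]
[-0.0208  0.0458 -0.0036] [ 0.03 -0.02  2.31]
[-0.0189  0.0466 -0.0036] [ 0.03 -0.02  2.31]
[-0.017   0.0473 -0.0037] [ 0.03 -0.02  2.31]
[-0.0151  0.048  -0.0037] [ 0.03 -0.02  2.31]
```

View pics/w9.png

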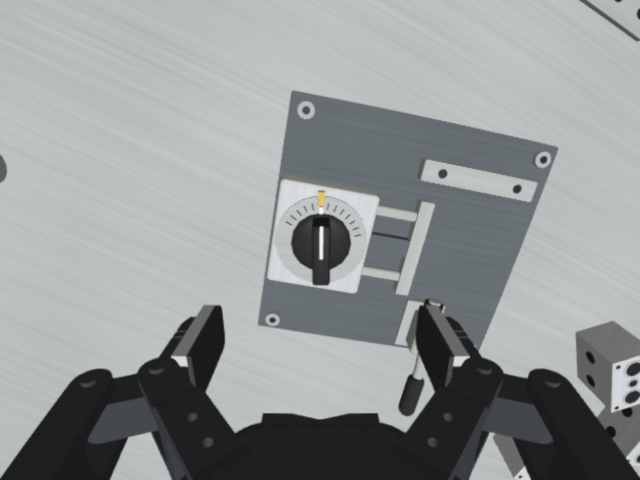

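The pointer stayed at the tab after release, both at about column 321. Next I'll move above block C.

Call:
drive_tool(
  commands=[
    {"linear": [-0.028, 0.042, -0.0036], "dr": [0, 0, 2.3], "jaw": 0},
    {"linear": [-0.026, 0.043, -0.0036], "dr": [0, 0, 2.3], "jaw": 0},
    {"linear": [-0.0245, 0.044, -0.0036], "dr": [0, 0, 2.3], "jaw": 0},
    {"linear": [-0.0225, 0.045, -0.0036], "dr": [0, 0, 2.3], "jaw": 0},
    {"linear": [-0.021, 0.046, -0.0036], "dr": [0, 0, 2.3], "jaw": 0},
    {"linear": [-0.019, 0.0465, -0.0036], "dr": [0, 0, 2.3], "jaw": 0},
    {"linear": [-0.017, 0.0475, -0.0036], "dr": [0, 0, 2.3], "jaw": 0},
    {"linear": [-0.015, 0.048, -0.0036], "dr": [0, 0, 2.3], "jaw": 0},
  ],
)

```text
clock: 7.72
tcp_pos: [0.4902, -0.3098, 0.174]
orientation: [3.133, 0.201, 0.027]
contact_force: [0.1, 0.2, -1.6]
grip_width: 0.0853
```

```bash
python3 plan.py .487 -.303 .15 7.2 3
```

```text
yaw now 7.36 tcp [ 0.4902 -0.3098  0.174 ] F [ 0.1  0.2 -1.6] t 7.725 w 0.0853
[-0.0009 -0.0024  0.008 ] [ 0.06 -0.32  0.05]
[-0.0008 -0.0024  0.008 ] [ 0.06 -0.32  0.05]
[-0.0008 -0.0024  0.008 ] [ 0.06 -0.32  0.05]
```

Call:
drive_tool(
  commands=[
    {"linear": [0, -0.006, 0.015], "dr": [0, -0.5, 0], "jaw": 0},
    {"linear": [0, 0, 0.01], "dr": [0, -0.5, 0], "jaw": 0},
    {"linear": [0, 0, 0], "dr": [0, 0, 0], "jaw": 0},
    {"linear": [0, 0, 0], "dr": [0, 0, 0], "jaw": 0},
  ],
)

```text
clock: 8.22
tcp_pos: [0.4892, -0.3065, 0.1481]
orientation: [3.13, 0.195, -0.001]
contact_force: [0.1, -0.1, -0.3]
grip_width: 0.0854
```

```bash
python3 snap.py w10; python3 plan.py .487 -.303 .15 7.2 3
python3 - <<'E'
from h import *
im=cv2.imread("pics/w10.png")[:,:,::-1]
crop(im,240,180,400,300,5,"pics/w10k.png")
E
```

```text
[ 0.48918542 -0.30649483  0.14813756] [-0.006  0.004 -0.004  0.005  0.001 -0.002 -0.001] 8.225
yaw now 7.13 tcp [ 0.4891 -0.3065  0.1482] F [0.6 0.6 0.3] t 8.275 w 0.0853
[-0.0006 -0.0012 -0.0006] [ 0.1   0.02 -0.02]
[-0.0006 -0.0012 -0.0006] [ 0.1   0.02 -0.02]
[-0.0006 -0.0012 -0.0006] [ 0.1   0.02 -0.02]
```

View pics/w10.png

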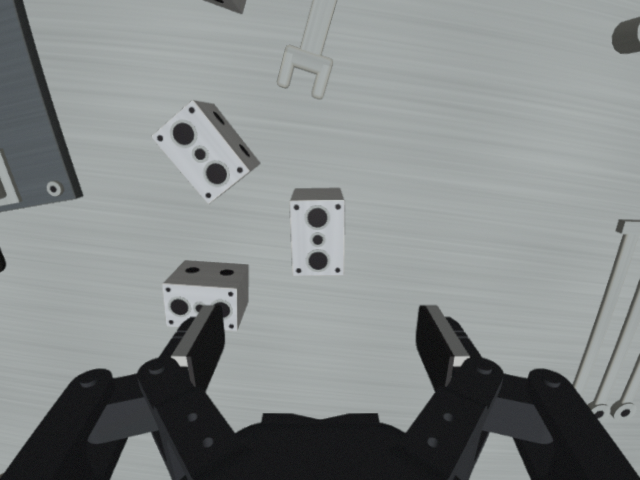

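View pics/w10k.png

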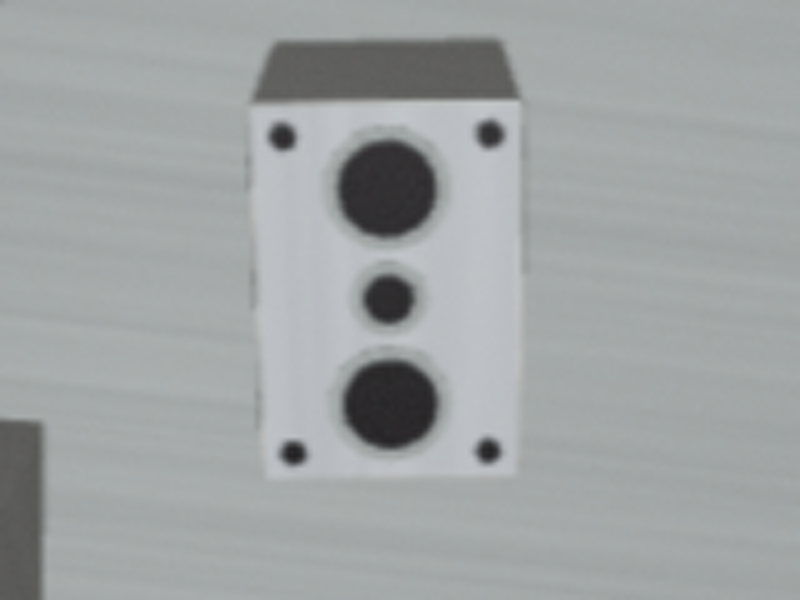

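```bash
python3 - <<'E'
import pickle
from h import *
o,c=pickle.load(open('pics/w10.pkl','rb'))
W=[w(c,np.array(q)/5+[239.6,179.6],.05)[:2] for q in [(250,101),(521,100),(517,476),(267,478)]]
print(np.round(W,4),np.mean(W,0)); d=W[0]+W[1]-W[2]-W[3];print(np.degrees(np.arctan2(d[1],d[0])),[np.linalg.norm(W[i]-W[i-1]) for i in range(4)])
E
python3 plan.py .487 -.305 .022 7.5 5
```

```text
[[ 0.5158 -0.2809]
 [ 0.5208 -0.3197]
 [ 0.4619 -0.3278]
 [ 0.4568 -0.2893]] [ 0.48883175 -0.30443156]
7.972658645201025 [np.float64(0.059594741001371666), np.float64(0.03903658941862125), np.float64(0.0594237785684927), np.float64(0.03884138338333633)]
yaw now 7.13 tcp [ 0.4891 -0.3065  0.1482] F [0.6 0.6 0.3] t 8.275 w 0.0853
[-0.0004 -0.0005  0.0252] [ 0.06  0.01 -0.07]
[-0.0004 -0.0004  0.0252] [ 0.06  0.01 -0.07]
[-0.0004 -0.0004  0.0252] [ 0.06  0.01 -0.07]
[-0.0004 -0.0004  0.0252] [ 0.06  0.01 -0.07]
[-0.0004 -0.0004  0.0252] [ 0.06  0.01 -0.07]
```

Block C: (0.4888, -0.3044), long axis at 7.9°. I'll descend and grip.

Call:
drive_tool(
  commands=[
    {"linear": [0, -0.001, 0.025], "dr": [0, 0, -0.8], "jaw": 0},
    {"linear": [0, -0.001, 0.025], "dr": [0, 0, 0], "jaw": 0},
    {"linear": [0, 0, 0.025], "dr": [0, 0, 0], "jaw": 0},
    {"linear": [0, 0, 0.025], "dr": [0, 0, 0], "jaw": 0},
    {"linear": [0, 0, 0.022], "dr": [0, 0, 0], "jaw": 0},
    {"linear": [0, 0, 0], "dr": [0, 0, 0], "jaw": 0.2},
  ],
)

```text
clock: 9.02
tcp_pos: [0.4935, -0.3029, 0.0263]
orientation: [3.126, 0.227, 0.01]
contact_force: [-0.0, -0.4, 0.2]
grip_width: 0.0696
```

```bash
python3 plan.py .4888 -.3044 .024 7.9 1
```

```text
yaw now 8.32 tcp [ 0.4935 -0.3029  0.0263] F [-0.  -0.4  0.2] t 9.025 w 0.0696
[-0.0049  0.0007  0.0023] [ 0.46 -0.32  0.42]
```

Call:
drive_tool(
  commands=[
    {"linear": [-0.005, 0.0008, 0.002], "dr": [0.45, -0.3, 0.4], "jaw": 0.2},
    {"linear": [0, 0, 0], "dr": [0, 0, 0], "jaw": 0.4},
    {"linear": [0, 0, 0], "dr": [0, 0, 0], "jaw": 1},
    {"linear": [0, 0, 0], "dr": [0, 0, 0], "jaw": 1},
    {"linear": [0, 0, 0], "dr": [0, 0, 0], "jaw": 1},
    {"linear": [0, 0, 0], "dr": [0, 0, 0], "jaw": 1},
  ],
  force=50,
)

```text
clock: 9.78
tcp_pos: [0.4897, -0.3049, 0.027]
orientation: [3.133, 0.217, 0.005]
contact_force: [0.7, -0.0, -2.7]
grip_width: 0.0388
```

```bash
python3 plan.py .4888 -.3044 .024 7.9 1; python3 snap.py w11
```

```text
yaw now 7.91 tcp [ 0.4897 -0.3049  0.027 ] F [ 0.7 -0.  -2.7] t 9.775 w 0.0388
[-0.0008 -0.0006  0.003 ] [ 0.09 -0.17  0.01]
[ 0.48967559 -0.30491822  0.02702205] [-0.001  0.002 -0.001  0.001  0.    -0.001 -0.001] 9.775
```

View pics/w11.png

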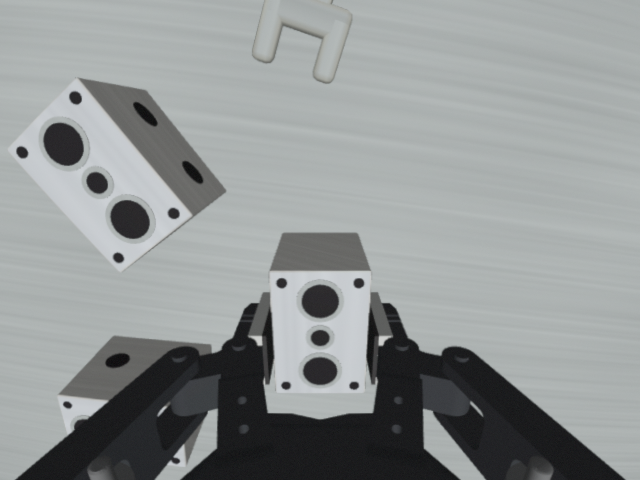

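Block C is gripped (width 38.8 mm) with the TCP 27 mm above its underside. I'll lift it and carry it over.

Call:
drive_tool(
  commands=[
    {"linear": [0, 0, -0.025], "dr": [0, 0, 0], "jaw": 1},
    {"linear": [0, 0, -0.035], "dr": [0, 0, 0], "jaw": 1},
    {"linear": [0, 0, -0.035], "dr": [0, 0, 0], "jaw": 1},
  ],
)

```text
clock: 10.2
tcp_pos: [0.4865, -0.3032, 0.1205]
orientation: [-3.131, -0.217, 0.007]
contact_force: [0.4, -0.7, -4.1]
grip_width: 0.039
```

```bash
python3 plan.py .5817 -.011 .12 15 8
```

```text
yaw now 7.94 tcp [ 0.4865 -0.3032  0.1205] F [ 0.4 -0.7 -4.1] t 10.2 w 0.039
[ 0.0168 -0.0345  0.0001] [-0.03  0.03 -0.88]
[ 0.0174 -0.0343  0.0001] [-0.03  0.03 -0.88]
[ 0.0179 -0.034   0.0001] [-0.03  0.03 -0.88]
[ 0.0184 -0.0337  0.0001] [-0.03  0.03 -0.88]
[ 0.0189 -0.0334  0.0001] [-0.03  0.03 -0.88]
[ 0.0194 -0.0331  0.0001] [-0.03  0.03 -0.88]
[ 0.0199 -0.0328  0.0001] [-0.03  0.03 -0.88]
[ 0.0204 -0.0325  0.0001] [-0.03  0.03 -0.88]
```

Call:
drive_tool(
  commands=[
    {"linear": [0.017, -0.0345, 0], "dr": [0, 0, -0.9], "jaw": 1},
    {"linear": [0.0175, -0.0345, 0], "dr": [0, 0, -0.9], "jaw": 1},
    {"linear": [0.018, -0.034, 0], "dr": [0, 0, -0.9], "jaw": 1},
    {"linear": [0.0185, -0.034, 0], "dr": [0, 0, -0.9], "jaw": 1},
    {"linear": [0.019, -0.0335, 0], "dr": [0, 0, -0.9], "jaw": 1},
    {"linear": [0.0195, -0.033, 0], "dr": [0, 0, -0.9], "jaw": 1},
    {"linear": [0.02, -0.03, 0], "dr": [0, 0, -0.9], "jaw": 1},
    {"linear": [0, 0, 0], "dr": [0, 0, 0], "jaw": 1},
  ],
)

```text
clock: 11.2
tcp_pos: [0.5738, -0.0434, 0.1226]
orientation: [-3.117, -0.391, 0.002]
contact_force: [0.4, 0.1, -3.9]
grip_width: 0.0389
```

```bash
python3 plan.py .5817 -.011 .09 15 2
```

```text
yaw now 14.29 tcp [ 0.5738 -0.0434  0.1226] F [ 0.4  0.1 -3.9] t 11.2 w 0.0389
[ 0.0078 -0.0147  0.0163] [-0.02  0.03 -0.36]
[ 0.0079 -0.0147  0.0163] [-0.02  0.03 -0.36]
```

Call:
drive_tool(
  commands=[
    {"linear": [0.008, -0.0145, 0.016], "dr": [0, 0, -0.4], "jaw": 1},
    {"linear": [0.008, -0.0145, 0.016], "dr": [0, 0, -0.3], "jaw": 1},
    {"linear": [0, 0, 0], "dr": [0, 0, 0], "jaw": 1},
    {"linear": [0, 0, 0], "dr": [0, 0, 0], "jaw": 1},
  ],
)

```text
clock: 11.7
tcp_pos: [0.5808, -0.0112, 0.0866]
orientation: [3.115, 0.407, -0.008]
contact_force: [0.8, -0.3, -4.3]
grip_width: 0.0391
```

```bash
python3 plan.py .5817 -.011 .042 15 2;python3 snap.py w12
python3 - <<'E'
from bench import viewer
from h import *
crop(viewer.grab_frame('scene'),260,180,420,300,5,"pics/s12.png")
E
```

```text
yaw now 14.91 tcp [ 0.5808 -0.0112  0.0866] F [ 0.8 -0.3 -4.3] t 11.7 w 0.0391
[0.0006 0.     0.0223] [-0.01  0.14 -0.05]
[0.0005 0.     0.0223] [-0.01  0.14 -0.05]
[ 0.58077174 -0.01119692  0.08663322] [-0.006  0.013 -0.005  0.006 -0.001 -0.005 -0.003] 11.7
```

View pics/w12.png

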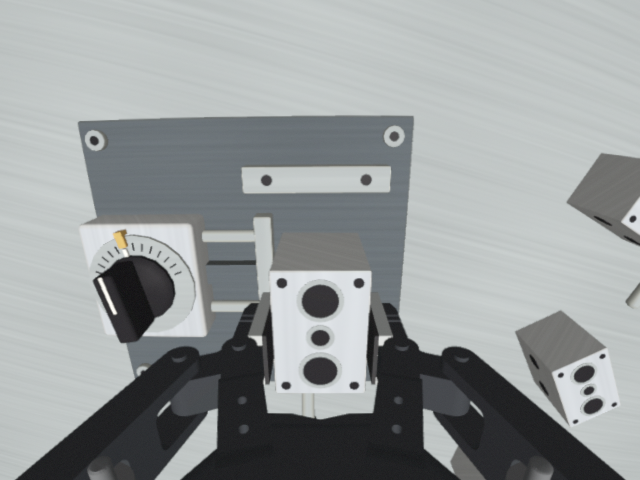

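View pics/s12.png

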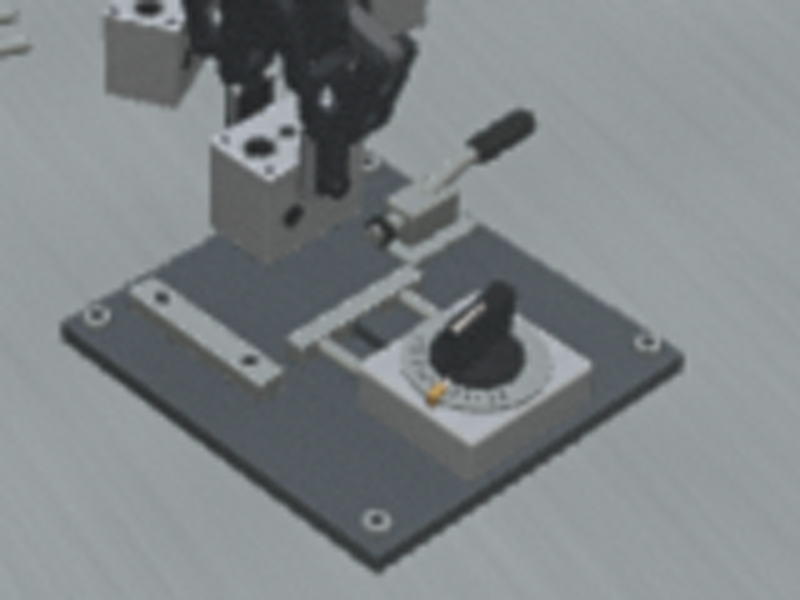

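Run:
```python
import pickle
from h import *
o,c=pickle.load(open('pics/w12.pkl','rb'))
n=[.5557,.0322,.262]
N=lambda X:Ro.from_euler('z',-n[2]).apply(X-np.array([n[0],n[1],0]))
for nm,q,z in [('end L',(243,193),.024),('end R',(391,192),.024),('side far R',(271.5,215),.0245),('side mid',(272.5,240),.0245),('cornerL',(79,123),.012),('cornerR',(413,116),.012)]: print(nm,N(w(c,q,z)).round(4))
zt=o['tcp_pos'][2]+.023
W=[w(c,q,zt) for q in [(271,271),(371,271),(365,391),(276,393)]]
print('block top',[N(a).round(4) for a in W],np.mean([N(a) for a in W],0),'tcp',N(o['tcp_pos']))
d=W[0]+W[1]-W[2]-W[3];print(np.degrees(np.arctan2(d[1],d[0])))
```

```text
end L [ 0.0546 -0.0007  0.024 ]
end R [ 0.0552 -0.0911  0.024 ]
side far R [ 0.0408 -0.0176  0.0245]
side mid [ 0.0243 -0.0174  0.0245]
cornerL [0.0977 0.1033 0.012 ]
cornerR [ 0.0996 -0.1042  0.012 ]
block top [array([ 0.0416, -0.029 ,  0.1096]), array([ 0.0416, -0.0675,  0.1096]), array([-0.0172, -0.0679,  0.1096]), array([-0.0184, -0.0281,  0.1096])] [ 0.01190647 -0.04811926  0.10963322] tcp [ 0.01297578 -0.04840985  0.08663322]
14.772154466104475
```

Measured in the nest frame, the end stop face is at x≈0.055 and the side stop face at y≈-0.017. The block is 11–13 mm clear of both. I'll lower it onto the plate.

Call:
drive_tool(
  commands=[
    {"linear": [0, 0, 0.02], "dr": [0, 0, 0], "jaw": 1},
    {"linear": [0, 0, 0.016], "dr": [0, 0, 0], "jaw": 1},
    {"linear": [0, 0, 0.004], "dr": [0, 0, 0], "jaw": 1},
    {"linear": [0, 0, 0], "dr": [0, 0, 0], "jaw": 1},
  ],
)

```text
clock: 12.3
tcp_pos: [0.5822, -0.0135, 0.0476]
orientation: [3.114, 0.402, -0.001]
contact_force: [0.9, 0.2, -2.9]
grip_width: 0.0388
```

```bash
python3 plan.py .5807 -.0112 .039 15 1
```

```text
yaw now 14.7 tcp [ 0.5822 -0.0135  0.0476] F [ 0.9  0.2 -2.9] t 12.3 w 0.0388
[-0.0008 -0.0027  0.0086] [ 0.07  0.06 -0.3 ]
```

Call:
drive_tool(
  commands=[
    {"linear": [-0.001, -0.002, 0.005], "dr": [0, 0, -0.3], "jaw": 1},
    {"linear": [0, 0, 0.003], "dr": [0, 0, 0], "jaw": 1},
    {"linear": [0, 0, 0], "dr": [0, 0, 0], "jaw": 1},
  ],
)

```text
clock: 12.68
tcp_pos: [0.5814, -0.0117, 0.0401]
orientation: [3.113, 0.41, 0.001]
contact_force: [0.4, 0.4, -3.4]
grip_width: 0.0391
```

```bash
python3 plan.py .5807 -.0112 .039 15 1
```

```text
yaw now 15.02 tcp [ 0.5814 -0.0117  0.0401] F [ 0.4  0.4 -3.4] t 12.675 w 0.0391
[-0.0006 -0.0006  0.0011] [ 0.09 -0.04  0.02]
```

Call:
drive_tool(
  commands=[
    {"linear": [0, 0, 0.0015], "dr": [0, 0, 0], "jaw": 1},
    {"linear": [0, 0, 0], "dr": [0, 0, 0], "jaw": 1},
  ],
)

```text
clock: 12.92
tcp_pos: [0.5819, -0.0116, 0.0391]
orientation: [3.113, 0.411, 0.003]
contact_force: [0.5, 0.5, -3.9]
grip_width: 0.0389
```

```bash
python3 plan.py .5807 -.0112 .039 15 1
```

```text
yaw now 15.03 tcp [ 0.5819 -0.0116  0.0391] F [ 0.5  0.5 -3.9] t 12.925 w 0.0389
[-0.001  -0.0007  0.0001] [ 0.11 -0.1   0.03]
```

Call:
drive_tool(
  commands=[
    {"linear": [0, 0, 0.0015], "dr": [0, 0, 0], "jaw": 1},
    {"linear": [0, 0, 0], "dr": [0, 0, 0], "jaw": 1},
  ],
)

```text
clock: 13.18
tcp_pos: [0.5829, -0.0116, 0.0393]
orientation: [3.113, 0.41, 0.006]
contact_force: [0.1, -0.6, -2.9]
grip_width: 0.0391
```

```bash
python3 plan.py .5807 -.0112 .039 15 1
```

```text
yaw now 15.01 tcp [ 0.5829 -0.0116  0.0393] F [ 0.1 -0.6 -2.9] t 13.175 w 0.0391
[-0.002  -0.0009  0.0002] [ 0.14 -0.2   0.01]
```

Call:
drive_tool(
  commands=[
    {"linear": [-0.001, 0, 0.003], "dr": [0, -0.2, 0], "jaw": 1},
    {"linear": [0, 0, 0.001], "dr": [0, 0, 0], "jaw": 1},
  ],
)

```text
clock: 13.42
tcp_pos: [0.5841, -0.0116, 0.039]
orientation: [3.112, 0.409, 0.007]
contact_force: [-1.1, 0.5, -0.6]
grip_width: 0.039
```

```bash
python3 plan.py .5807 -.0112 .039 15 1; python3 snap.py w13
```

```text
yaw now 14.99 tcp [ 0.5841 -0.0116  0.039 ] F [-1.1  0.5 -0.6] t 13.425 w 0.039
[-0.0032 -0.0012  0.    ] [ 0.19 -0.23 -0.01]
[ 0.58407302 -0.01156901  0.03903213] [-0.001 -0.     0.002 -0.004  0.001 -0.003 -0.001] 13.425
```

View pics/w13.png

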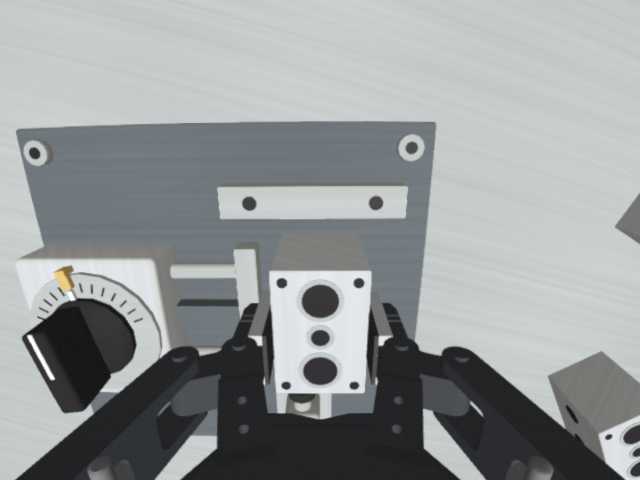

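The block is on the plate: z is steady at 0.039 with a light upward reaction. I'll slide it toward the corner.

Call:
drive_tool(
  commands=[
    {"linear": [0.003, -0.004, 0.001], "dr": [0, 0, 0], "jaw": 1},
    {"linear": [0.003, -0.004, 0.001], "dr": [0, 0, 0], "jaw": 1},
    {"linear": [0, -0.002, 0.001], "dr": [0, 0, 0], "jaw": 1},
  ],
)

```text
clock: 13.85
tcp_pos: [0.5902, -0.003, 0.0391]
orientation: [3.109, 0.405, 0.014]
contact_force: [-1.1, -3.2, 8.8]
grip_width: 0.0391
```

```bash
cat > st.py <<'E'
from bench import monitor
from h import *
o=monitor.get_obs();n=[.5557,.0322,.262];r=Ro.from_euler('z',-n[2])
R=Ro.from_rotvec(o['orientation']).as_matrix()
print('nest tcp',r.apply(o['tcp_pos']-np.array([n[0],n[1],0])).round(4),'F nest',r.apply(o['contact_force']).round(2),'M',np.round(o['moment'],2),'yaw',np.degrees(np.arctan2(R[1,0],R[0,0])).round(2),'tilt',np.degrees(R[:2,2]).round(2),'w',o['grip_width'],'t',o['clock'])
E
python3 st.py
```

```text
nest tcp [ 0.0242 -0.043   0.0391] F nest [-1.94 -2.83  8.79] M [-0.5   0.43  0.01] yaw 14.84 tilt [ 0.56 -0.29] w 0.03914224448362302 t 13.85
```

Call:
drive_tool(
  commands=[
    {"linear": [0, -0.003, 0], "dr": [0, -0.5, -0.1], "jaw": 1},
    {"linear": [0, -0.003, 0], "dr": [0, -0.2, 0], "jaw": 1},
  ],
)

```text
clock: 14.1
tcp_pos: [0.5893, 0.0023, 0.0392]
orientation: [3.107, 0.406, -0.003]
contact_force: [-0.2, -0.5, 1.1]
grip_width: 0.0391
```

```bash
python3 st.py
```

```text
nest tcp [ 0.0247 -0.0376  0.0392] F nest [-0.31 -0.44  1.06] M [-0.11 -0.13 -0.05] yaw 14.89 tilt [-0.06 -0.5 ] w 0.03906917762480141 t 14.1
```

Call:
drive_tool(
  commands=[
    {"linear": [0.002, -0.003, 0.0005], "dr": [0.3, 0, 0], "jaw": 1},
    {"linear": [0.002, -0.003, 0.0005], "dr": [0, 0, 0], "jaw": 1},
  ],
)

```text
clock: 14.35
tcp_pos: [0.5908, 0.0029, 0.0392]
orientation: [3.105, 0.403, -0.011]
contact_force: [-7.0, -8.5, 14.9]
grip_width: 0.0392
```

```bash
python3 st.py; python3 plan.py .59 .0023 .039 15 1
```

```text
nest tcp [ 0.0263 -0.0374  0.0392] F nest [-8.99 -6.34 14.91] M [-1.76  1.33  0.37] yaw 14.78 tilt [-0.3  -0.65] w 0.039191003577744084 t 14.35
yaw now 14.78 tcp [0.5908 0.0029 0.0392] F [-7.  -8.5 14.9] t 14.35 w 0.0392
[-0.0009  0.0004  0.0002] [ 0.55  0.46 -0.22]
```

Call:
drive_tool(
  commands=[
    {"linear": [0.002, -0.002, 0], "dr": [0.4, 0.3, -0.2], "jaw": 1},
    {"linear": [0.002, -0.002, 0], "dr": [0, 0, 0], "jaw": 1},
  ],
)

```text
clock: 14.6
tcp_pos: [0.5908, 0.0028, 0.0393]
orientation: [3.107, 0.405, -0.014]
contact_force: [-5.9, -4.9, 8.2]
grip_width: 0.0391
```

```bash
python3 st.py; python3 snap.py w14
```

```text
nest tcp [ 0.0263 -0.0375  0.0393] F nest [-7.   -3.22  8.23] M [-1.18  0.91  0.28] yaw 14.84 tilt [-0.46 -0.52] w 0.03912347752990563 t 14.6
[0.59083534 0.00282864 0.03927213] [-0.031  0.01   0.018 -0.021  0.018  0.041 -0.03 ] 14.6
```

View pics/w14.png

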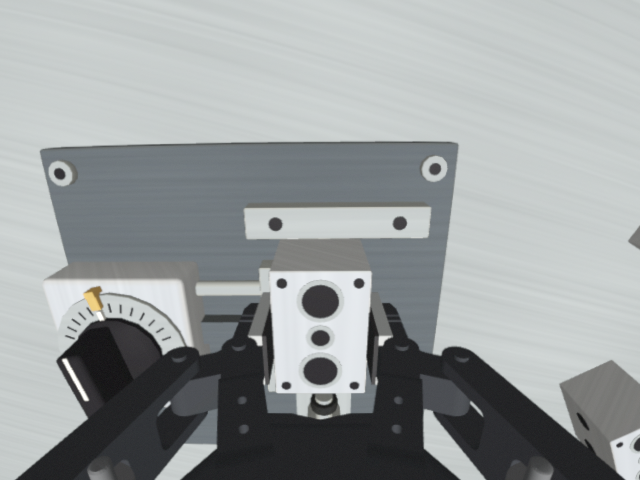

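Both faces look seated. I'll apply a firmer final push, keeping the side force well below 25 N.

Call:
drive_tool(
  commands=[
    {"linear": [0.002, -0.003, 0], "dr": [0.2, 0.2, -0.1], "jaw": 1},
    {"linear": [0.0025, -0.0045, 0], "dr": [0, 0, 0], "jaw": 1},
    {"linear": [0.0025, -0.0045, 0], "dr": [0, 0, 0], "jaw": 1},
  ],
)

```text
clock: 15.02
tcp_pos: [0.5908, 0.0031, 0.0395]
orientation: [3.097, 0.398, -0.026]
contact_force: [-5.2, -12.0, 8.9]
grip_width: 0.0394
```

```bash
python3 st.py; python3 snap.py w15; python3 snap.py w16; python3 st.py
python3 - <<'E'
from bench import viewer
from h import *
crop(viewer.grab_frame('scene'),260,180,420,300,5,"pics/s16.png")
crop(cv2.imread("pics/w16.png")[:,:,::-1],30,200,430,480,2,"pics/w16c.png")
E
```

```text
nest tcp [ 0.0264 -0.0372  0.0395] F nest [ -8.11 -10.26   8.89] M [-2.34  0.82  0.58] yaw 14.64 tilt [-0.82 -1.18] w 0.03935037469761011 t 15.025
[0.59082119 0.00309197 0.0395162 ] [-0.053  0.007  0.035 -0.019  0.029  0.041 -0.057] 15.025
[0.59086498 0.00318033 0.03955509] [ 0.006  0.    -0.     0.002 -0.006 -0.006  0.009] 15.075
nest tcp [ 0.0264 -0.0372  0.0395] F nest [-8.18 -9.6   9.  ] M [-2.42  0.8   0.54] yaw 14.66 tilt [-0.82 -1.18] w 0.039322580741906525 t 15.125
```

View pics/w16c.png

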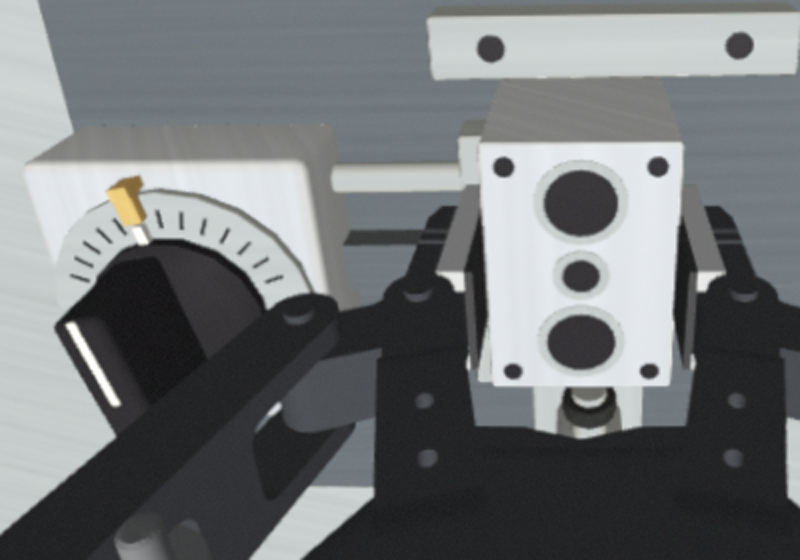

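View pics/s16.png

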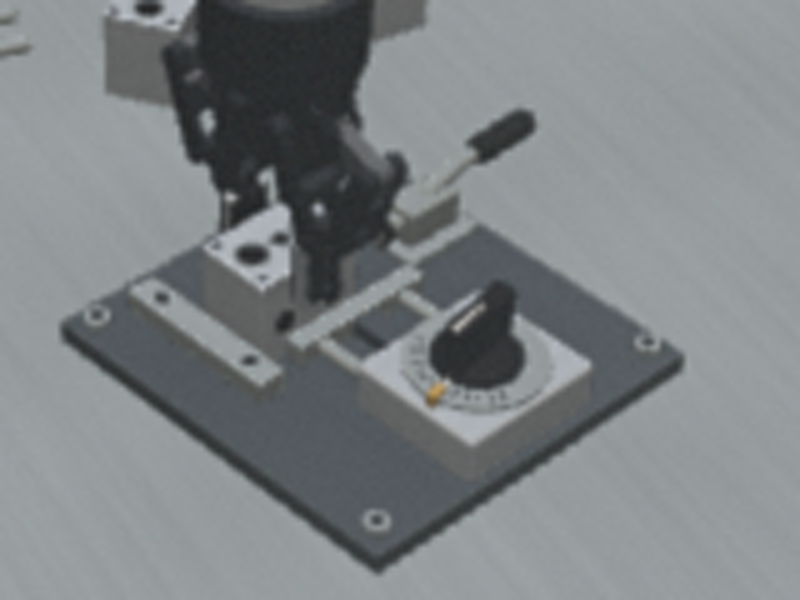

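Forces are good (about 8 N on the end stop and 10 N on the side stop) and the pointer is still at the tab. The tool has tipped about 1.4°, so I'll level it while keeping the push.

```bash
python3 plan.py .5908 .003 .039 15 1
```

```text
yaw now 14.66 tcp [0.5909 0.0031 0.0396] F [ -5.  -12.    9.3] t 15.175 w 0.039
[-0.0001  0.0001  0.0006] [ 0.93  1.08 -0.34]
```

Call:
drive_tool(
  commands=[
    {"linear": [0.0015, -0.003, 0.001], "dr": [1.2, 1.2, -0.4], "jaw": 1},
    {"linear": [0.002, -0.0035, 0.0005], "dr": [1.0, 0.4, -0.3], "jaw": 1},
  ],
)

```text
clock: 15.42
tcp_pos: [0.5908, 0.0026, 0.0392]
orientation: [-3.099, -0.412, -0.002]
contact_force: [-6.4, -9.7, 13.5]
grip_width: 0.0391
```

```bash
python3 st.py;python3 plan.py .5908 .003 .039 15 1
```

```text
nest tcp [ 0.0262 -0.0377  0.0392] F nest [-8.65 -7.68 13.52] M [-2.6   1.09  0.07] yaw 15.15 tilt [-0.05  0.89] w 0.039072153555113405 t 15.425
yaw now 15.15 tcp [0.5908 0.0026 0.0392] F [-6.4 -9.7 13.5] t 15.425 w 0.0391
[ 0.0001 -0.0004  0.0002] [-0.87 -0.19  0.15]
```

Call:
drive_tool(
  commands=[
    {"linear": [0.002, -0.0035, 0], "dr": [-0.5, -0.1, 0.1], "jaw": 1},
    {"linear": [0.002, -0.0035, 0], "dr": [0, 0, 0], "jaw": 1},
  ],
)

```text
clock: 15.68
tcp_pos: [0.5908, 0.0028, 0.0392]
orientation: [3.114, 0.405, -0.008]
contact_force: [-4.0, -8.9, 4.8]
grip_width: 0.0392
```

```bash
python3 st.py;python3 snap.py w17; python3 snap.py w18; python3 st.py
```

```text
nest tcp [ 0.0263 -0.0375  0.0392] F nest [-6.14 -7.61  4.81] M [-2.05  0.59  0.47] yaw 14.83 tilt [-0.27 -0.09] w 0.03919861061951498 t 15.675
[0.59080977 0.00278273 0.03919346] [-0.038  0.006  0.027 -0.01   0.015  0.028 -0.043] 15.675
[0.59078809 0.00279786 0.03917779] [ 0.003  0.001 -0.002  0.002 -0.005 -0.004  0.008] 15.725
nest tcp [ 0.0263 -0.0375  0.0392] F nest [-5.45 -7.82  6.01] M [-2.07  0.57  0.41] yaw 14.84 tilt [-0.28 -0.09] w 0.03884484501243191 t 15.775
```

View pics/w18.png

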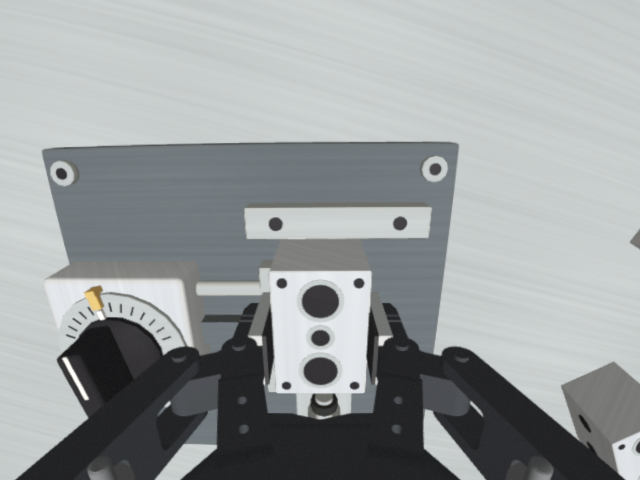

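The tool is level within 0.3°. It pushes steadily with about 5.5 N on the end stop and 7.8 N on the side stop, and the pointer is still at the tab. I'm handing in.

```bash
python3 -c "
from bench import job
print(job.hand_in())"; python3 st.py
```

```text
the job is handed in; nothing more can be done
None
the job is handed in; nothing more can be done
```

I turned the knob about 50° clockwise until its pointer met the brass tab. Then I gripped the rightmost block, set it on the plate and pressed it into the corner. I handed the job in at about 16 s, still holding and pushing the block; no verdict is reported.

- **Push forces:** the last readings were about 5.5 N toward the end stop, 7.8 N toward the side stop and 6 N down. These are readings at the wrist, so friction on the plate is included, and I have no separate force for each stop.
- **Block position:** it stopped moving at about nest x 25 mm, y -37.5 mm, which is where my camera measurements put both stops. The tool tilt was about 0.3° and its yaw within about 0.2° of the nest.
- **Mended on the way:** an earlier, harder push had tipped the tool by about 1.4°. I levelled it and pushed again before handing in.
- **Pointer:** it was exactly at the tab in a close-up while still gripped. The later views show it still there.
- **Disagreement:** the top and wrist cameras differed by about 4 mm on the nest's y. I used the wrist value, and the block meeting the stops where expected agreed with it.
- **Loose items:** the arm's path stayed clear of the wrench, strip and fitting. I did not measure their positions again at the end.

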